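# Shut the slide gate of the round stopper hopper

## Task

The round stopper hopper is to be refilled, so its outlet must be shut first: push its slide gate fully home, until the spring catch clicks down behind it. Leave the gate of the square hopper open as it is, and let go.

Things in the scene. Friction and masses are not known exactly. Their poses are not given: they have to be found in the camera images.
- round_pad (a point): Round hopper: middle of the outer face (away from the bin) of the upright steel push plate at the end of its slide gate, 118 mm above the worktop; moves with the gate. Plate 46 mm wide, 6 mm thick, top 22 mm above this point. +x is level and points to the bin: push that way to shut. y lies along the plate's width, z up. Outside the plate is free air; things below it are under 20 mm high.
- round_gate (a joint): Slide of the round hopper's gate, m: 0 = fully shut (solid stop), grows as it is pulled out, 0.05 = fully open. About 5 N of friction; it stays where it is left; starts open. The gate is a flat steel blade, 60 mm wide, its top 93 mm above the worktop, sticking out from under the bin towards the robot between two rails. Shut, the plate's face is 120 mm from the bin's axis.
- round_catch (a joint): Spring catch of the round hopper, rad: a dark steel arm, 45 mm long, over the blade between bin and push plate; 0 = down. From about 26 to 4 mm of gate opening a wedge on the blade lifts its nose to some 0.23 rad (push 10 to 12 N in all); then it drops to 0 behind the wedge and holds the gate, with 4 mm of play. It is also at 0 while the gate is wide open.
- square_pad (a point): The same point, with the same axes, on the gate of the square hopper, which is also open and must stay as it is. The two fixed hoppers stand side by side, same build but for the bin: a white open bin, one round (94 mm across), one square (93 mm wide), top 165 mm above the worktop, on an aluminium frame with a 110 x 110 mm base centred under the bin.

How it is judged:
By the outcome, as a careful person would: the job done as asked, in the order asked, and still so for the second after the job is handed in, with the robot touching nothing.
It also fails if it takes over 32 s, if anything falls off the work surface, if the arm or the gripper's body presses on something with over 40 N, if the wrist force passes 120 N, or if a joint passes its speed limit or range.

## Robot

A 6-joint arm with a two-finger parallel gripper is mounted at the origin on a cart in front of the work surface, level with it; the furniture and walls round the work are solid. World frame = base frame: x ahead of the robot, y to its left, z up, the work surface at z = 0. Lengths are in m, angles in rad, forces in N, time in s.
With the tool pointing down it reaches from about 0.275 to 0.75 m from the base axis. Payload 10.2 kg.
Tool frame: the origin (TCP) lies where the fingers leave the gripper's body, on its centre line; the fingertips stand 73 mm ahead of it and the grasp point (between the pads) lies 54 mm ahead of it (env.tips_ahead is the distance from the TCP to the fingertips, in m); z points along the fingers, y is the line along which they close (so a half turn about z gives the same grasp; the last joint's range is limited). The gripper opens to 85 mm and grips with 20 to 120 N. Pads are 22 mm wide; open, the fingers measure 114 mm over their backs; the gripper's body (76 mm by 85 mm) begins 54 mm behind the grasp point. The pads swing forward as they close: fully open they stand 13 mm farther back than shut.
Start: joints at [-1.544, 0.313, 1.498, -0, 1.331, -0.223], TCP at [0.13, -0.509, 0.304] pointing down, gripper open.
Joint ranges: [-2.94, 2.94], [-0.97, 2.17], [0.19, 2.56], [-1.23, 4.37], [0.02, 3.11], [-2.88, 2.88]. Speed limits (rad/s): [2.39, 2.39, 3.01, 3.14, 3.14, 3.14].

## Interface

Orientations are given as a rotation vector (axis times angle).
In Python, from workcell import telemetry, imaging, env, regions_of gives the robot as it stands.
- The arm moves only by the tool play_rows, never from a script. Its argument "motion" is a list that holds one entry, the list of rows, each a list of 7 numbers: the turn, a rotation vector about the tool's x, y, z in rad, then the shift along the tool's x, y, z in mm, then the opening, from -1 (shut) to 1 (fully open). In form: [[[ax, ay, az, dx, dy, dz, hand], ...]]. A call has 1 to 10 rows; each row is the pose to reach, as a shift and turn from the pose commanded when the call began, along the tool's axes at that moment; what a row does not reach only later rows make up. A row lasts 1/12 s, in which the tool goes at most 41.7 mm and 7.16 degrees, less where a joint would pass 70% of its speed; a pose out of reach is approached as far as the arm can. A call with a gripper value outside its range is refused whole. The fingers move at their own pace and stop on an object; the grip force is fixed at half the most. Time passes only in rows, so rows that repeat a pose let the fingers close. It gives the time, the measured TCP pose, the force, the opening and the grip force at its end, in the units of the state.
- telemetry.state(): the state, without advancing time (a new reading comes with each control period).
- imaging.capture(name): name is "scene" or "top" or "wrist"; returns a dict with "color" (400x640x3 uint8, blue, green, red), "fx", "fy", "cx", "cy" (pixels), "R" (3x3) and "t" (3): a world point X has camera coordinates R X + t. Camera axes: x right, y down, z forward; pixel columns grow to the right and rows downward; lengths in m; the calibration is good to about 2 mm. A picture is of the moment at which its call begins. There is no depth.
- env.finish_job(): hands the job in; it is judged then, once.
Trained networks look in a picture, given as the dict that the camera call returned (one of the last four; its "shot" number tells which), for a name from the list of things; names that differ only in an ending like _2 or _b are one class to them, and where a whole thing is asked for, a point or a joint stands for the part that bears it (a point fixed in the world has none). Each returns a list of dicts, best first, with "conf" (0 to 1); they miss things now and then, are a little off and sometimes report something else, mostly with a low value. They report only what shows in the picture. A call takes as long as a camera call.
- regions_of(picture, name): "region" (400x640 bool, what is visible of it) and "extent" ([left, top, right, bottom] in pixels, round what is visible of it).
The state is a dict: "time_s": time; "joints": joint angles; "joint_velocities": joint speeds; "joint_torque": joint torques, N m; "position": TCP position; "ee_rot": TCP orientation; "force": force on the tool from outside, world axes, zero at the start; "wrist_torque": the same for the moment, N m; "width": opening from 0.0 (shut) to 1.0 (fully open); "finger_force": force on a finger pad.
Only numpy, scipy, OpenCV 4.12 (cv2) and the standard library are available. Lean on these libraries where they do the work, as an engineer would, in place of code of your own. Each camera call takes 0.05 s, during which the arm holds its last target. There are 200 camera calls.

## Working session

There is one attempt and no reset: what is moved stays moved. The work goes in short steps, Python scripts to look and compute and a tool call to move; the robot and the scene stay as the last step left them, time stands still between calls to the robot, and variables do not carry over. Pictures are saved under pics/ and viewed, at most 10 in all, crops included, and the job is handed in when it is done.

Besides the shell and the picture viewer there is one more tool, called after ">>>" as name(argument=value, ...) on one line, values as JSON. play_rows: Moves the arm, as the interface text tells. Its arguments: {"type":"object","properties":{"motion":{"type":"array","items":{"type":"array","items":{"type":"array","items":{"type":"number"}}}}},"required":["motion"]}

```bash
mkdir -p pics; python3 - <<'E'
from workcell import telemetry, imaging, env, regions_of
import cv2,numpy as np,pickle
for n in ["scene","top"]:
    p=imaging.capture(n); cv2.imwrite(f"pics/{n}1.png",p["color"]); pickle.dump(p,open(n+".pkl","wb"))
    print(n,p["fx"],p["cx"],p["cy"],np.round(p["R"],3).tolist(),np.round(p["t"],3))
    for k in ["round_pad","round_gate","round_catch","square_pad"]:
        for r in regions_of(p,k)[:3]: print(k,round(r["conf"],2),r["extent"],r["region"].sum())
s=telemetry.state();print(s["position"],s["ee_rot"],s["time_s"])
E
```

```text
scene 374.036226948925 321.7279794308071 202.90812316399652 [[-0.534, -0.845, -0.001], [-0.566, 0.359, -0.742], [0.628, -0.396, -0.67]] [0.426 0.354 0.62 ]
round_pad 0.59 [252.9, 229.9, 309.3, 272.5] 1118
round_gate 0.85 [253.4, 227.6, 306.1, 276.4] 1111
round_catch 0.48 [259.2, 227.8, 277.6, 246.1] 144
square_pad 0.72 [372.8, 185.2, 425.6, 217.0] 768
top 410.87998701104755 308.4960568175655 191.44514694649365 [[0.022, -1.0, 0.003], [-0.985, -0.022, -0.169], [0.169, 0.001, -0.986]] [0.155 0.558 0.862]
round_pad 0.72 [379.9, 167.4, 423.3, 245.6] 1410
round_pad 0.66 [235.4, 160.1, 270.1, 237.8] 1302
round_gate 0.79 [235.3, 158.7, 273.9, 235.7] 1320
round_catch 0.48 [249.6, 180.1, 258.3, 204.0] 193
square_pad 0.56 [378.3, 167.2, 424.9, 246.7] 1399
[ 0.12974557 -0.5087201   0.30387625] [-3.11711340e+00 -3.91318658e-01  2.99051734e-05] 0.5
```

```bash
python3 - <<'E'
import cv2
a=cv2.imread("pics/scene1.png");b=cv2.imread("pics/top1.png")
cv2.imwrite("pics/s2.png",cv2.resize(a[100:340,160:480],(800,600),interpolation=2))
cv2.imwrite("pics/t2.png",cv2.resize(b[80:300,180:500],(800,550),interpolation=2))
E
```

```text
(no output)
```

View pics/s2.png

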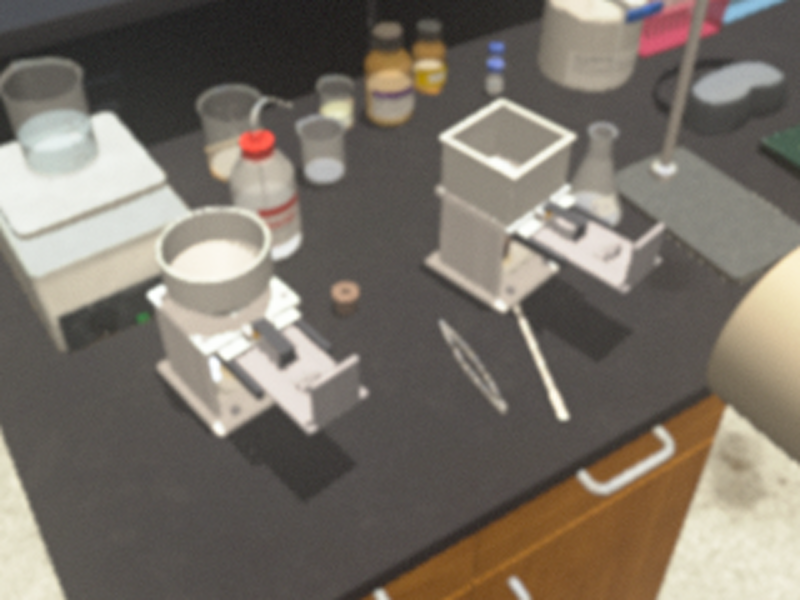

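View pics/t2.png

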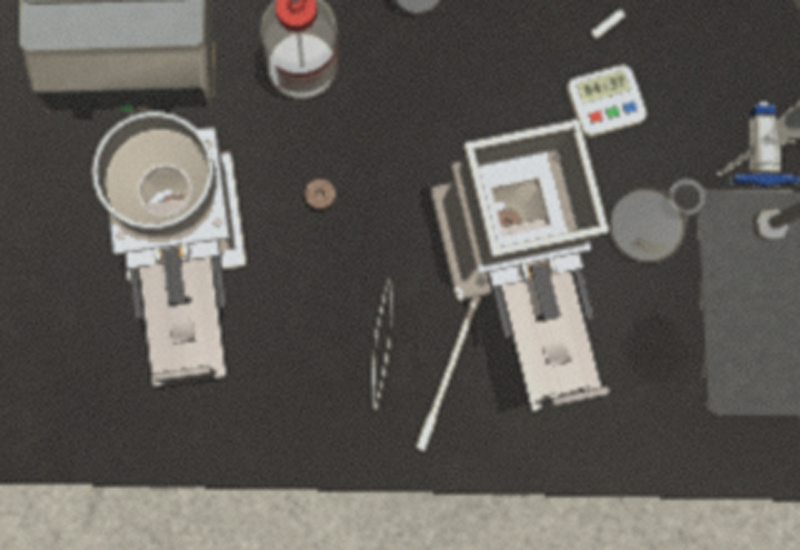

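The scene crop shows the round hopper at left, with its push plate at crop (335,390). In the top crop, the plate's top edge runs (153,383)–(225,376) and the round rim is centred near (154,171). Next I turn these into world positions.

```bash
cat > h.py <<'E'
import numpy as np
def ray(p,u,v,z):
    R=np.array(p["R"]);t=np.array(p["t"]);c=-R.T@t
    d=R.T@np.array([(u-p["cx"])/p["fx"],(v-p["cy"])/p["fy"],1]); return c+d*(z-c[2])/d[2]
def proj(p,X):
    q=np.array(p["R"])@X+p["t"]; return p["fx"]*q[0]/q[2]+p["cx"],p["fy"]*q[1]/q[2]+p["cy"]
E
python3 - <<'E'
import pickle,numpy as np
from h import *
t=pickle.load(open("top.pkl","rb"));s=pickle.load(open("scene.pkl","rb"))
T=lambda u,v,z:ray(t,180+u/2.5,80+v/2.5,z)
S=lambda u,v,z:ray(s,160+u/2.5,100+v/2.5,z)
a,b=T(153,383,.14),T(225,376,.14);print("top plate",a,b,np.linalg.norm(a-b))
c=T(154,171,.165);print("bin top",c,"dist",np.linalg.norm((a+b)[:2]/2-c[:2]))
d=c-(a+b)/2;print("yaw from axis",np.arctan2(d[1],d[0]),"from plate",np.arctan2((a-b)[1],(a-b)[0])-np.pi/2)
print("sc plate",S(312,395,.14),S(358,358,.14)); print("sc bin",S(215,258,.165))
E
```

```text
top plate [0.45263461 0.29647402 0.14      ] [0.45931603 0.24060766 0.14      ] 0.056264473681582675
bin top [0.61623536 0.29984473 0.165     ] dist 0.16328874132615703
yaw from axis 0.19290297407635404 from plate 0.11903122674507571
sc plate [0.4512282  0.29893048 0.14      ] [0.46456788 0.2518994  0.14      ]
sc bin [0.60179122 0.30645541 0.165     ]
```

```bash
python3 - <<'E'
import cv2,numpy as np
a=cv2.imread("pics/scene1.png");b=cv2.imread("pics/top1.png")
A=cv2.resize(a[175:275,220:310],None,fx=6,fy=6,interpolation=2)
B=cv2.resize(b[120:240,213:283],None,fx=5,fy=5,interpolation=2)
o=np.zeros((600,540+350+0,3),np.uint8);o[:,:540]=A;o[:,540:]=B
cv2.imwrite("pics/z.png",o[:, :800+90][:, 90:])
E
```

```text
(no output)
```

View pics/z.png

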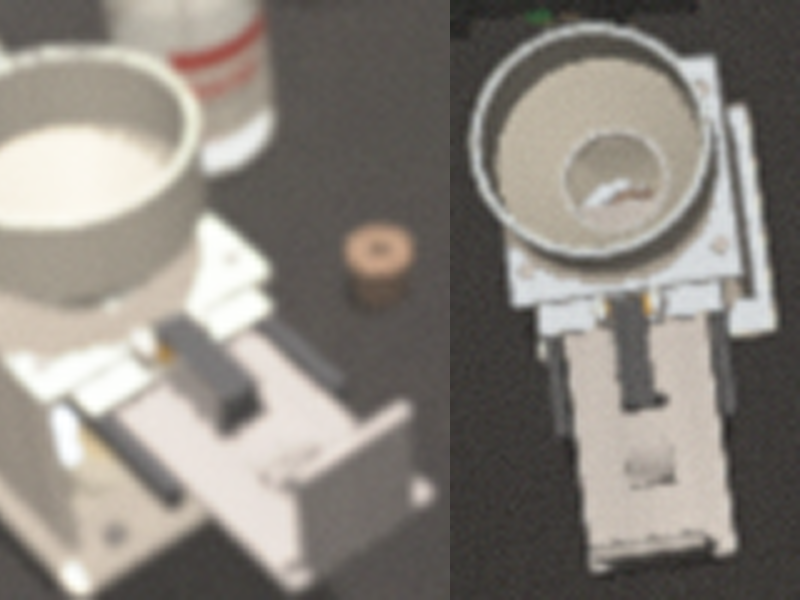

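In the zoom (left scene, right top) the scene's plate top corners are at (300,487) and (410,405). In the top view the blade edges are (567,340)-(592,550) and (713,320)-(733,550), with the rim centre at (592,139).

```bash
python3 - <<'E'
import pickle,numpy as np
from h import *
t=pickle.load(open("top.pkl","rb"));s=pickle.load(open("scene.pkl","rb"))
T=lambda u,v,z:ray(t,213+(u-450)/5,120+v/5,z)[:2]
S=lambda u,v,z:ray(s,220+(u+90)/6,175+v/6,z)[:2]
yaw=lambda a,b:np.degrees(np.arctan2(*(b-a)[::-1]))
L=T(592,550,.093),T(567,340,.093);R=T(733,550,.093),T(713,320,.093)
print("blade yaw",yaw(*L),yaw(*R),"mid",(L[0]+R[0])/2,np.linalg.norm(L[0]-R[0]))
print("bin",T(592,139,.165),"w",np.linalg.norm(T(470,139,.165)-T(713,139,.165)))
print("top-view plate",T(592,549,.14),T(706,540,.14))
a,b=S(300,487,.14),S(410,405,.14);print("scene plate",a,b,np.linalg.norm(a-b),yaw(b,a)-90,"mid",(a+b)/2)
a,b=S(290,585,.093),S(435,493,.093);print("scene blade end",a,b,np.linalg.norm(a-b),yaw(b,a)-90,"mid",(a+b)/2)
E
```

```text
blade yaw 9.602479617354076 7.137156979422626 mid [0.46293666 0.27488604] 0.0582074955674782
bin [0.61743789 0.30029547] w 0.0950051498059825
top-view plate [0.45925155 0.29641184] [0.46374146 0.25210236]
scene plate [0.4548889  0.29655757] [0.46598226 0.25078091] 0.04710164922713777 13.62225648148845 mid [0.46043558 0.27366924]
scene blade end [0.45688028 0.30269617] [0.46469722 0.24368354] 0.0595281059255127 7.54559066168521 mid [0.46078875 0.27318986]
```

>>> play_rows(motion=[[[0,0,0.086,280,-403,0,-1],[0,0,0.086,280,-403,0,-1],[0,0,0.086,280,-403,0,-1],[0,0,0.086,280,-403,0,-1],[0,0,0.086,280,-403,0,-1],[0,0,0.086,280,-403,0,-1],[0,0,0.086,280,-403,0,-1],[0,0,0.086,280,-403,0,-1],[0,0,0.086,280,-403,0,-1],[0,0,0.086,280,-403,0,-1]]])

```text
time_s: 1.33
position: [0.2755, -0.1165, 0.3042]
ee_rot: [3.13, 0.255, 0.001]
force: [1.6, -0.2, 0.7]
width: -0.004
finger_force: 0.0
```

>>> play_rows(motion=[[[0,0,0,185,-355,0,-1],[0,0,0,185,-355,0,-1],[0,0,0,185,-355,0,-1],[0,0,0,185,-355,0,-1],[0,0,0,185,-355,0,-1],[0,0,0,185,-355,0,-1],[0,0,0,185,-355,0,-1],[0,0,0,185,-355,0,-1],[0,0,0,185,-355,0,-1],[0,0,0,185,-355,0,-1]]])

```text
time_s: 2.17
position: [0.4003, 0.2653, 0.3037]
ee_rot: [-3.13, -0.26, -0.0]
force: [0.8, -0.4, 0.8]
width: -0.0
finger_force: 0.0
```

>>> play_rows(motion=[[[0,0,0,0,0,40,-1],[0,0,0,0,0,80,-1],[0,0,0,0,0,110,-1],[0,0,0,0,0,122,-1],[0,0,0,0,0,122,-1],[0,0,0,0,0,122,-1]]])

```text
time_s: 2.67
position: [0.4004, 0.2621, 0.1822]
ee_rot: [3.131, 0.257, -0.0]
force: [0.3, 0.2, -0.5]
width: 0.001
finger_force: 0.0
```

```bash
python3 - <<'E'
from workcell import telemetry, imaging, env
import cv2,numpy as np
a=imaging.capture("scene")["color"];b=imaging.capture("wrist")["color"]
A=cv2.resize(a[150:300,200:350],(480,480),interpolation=2);B=cv2.resize(b,(320,200))
o=np.zeros((480,800,3),np.uint8);o[:,:480]=A;o[:200,480:]=B
cv2.imwrite("pics/p1.png",o);s=telemetry.state();print(s["position"],s["force"],env.tips_ahead)
E
```

```text
[0.40079543 0.26223492 0.18328021] [-0.05091571  0.17899223  0.94767285] 0.0726
```

View pics/p1.png

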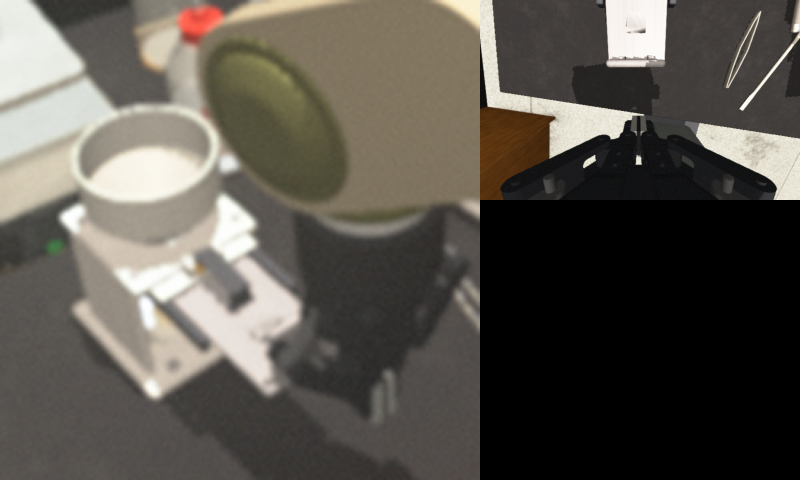

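The wrist view shows the fingers (column 640) lined up with the plate (column 636). Now I approach and push.

>>> play_rows(motion=[[[0,0,0,15,0,3,-1],[0,0,0,28,0,4,-1],[0,0,0,36,0,4,-1],[0,0,0,42,0,4,-1],[0,0,0,46,0,4,-1],[0,0,0,50,0,4,-1],[0,0,0,54,0,4,-1],[0,0,0,58,0,4,-1],[0,0,0,62,0,4,-1],[0,0,0,62,0,4,-1]]])

```text
time_s: 3.6
position: [0.4614, 0.2722, 0.178]
ee_rot: [-3.131, -0.257, 0.001]
force: [0.2, -0.7, -0.8]
width: -0.001
finger_force: 0.3
```

>>> play_rows(motion=[[[0,0,0,3,0,0,-1],[0,0,0,6,0,0,-1],[0,0,0,9,0,0,-1],[0,0,0,12,0,0,-1]]])

```text
time_s: 3.93
position: [0.4716, 0.274, 0.1778]
ee_rot: [3.13, 0.258, -0.008]
force: [-12.6, -3.0, 8.3]
width: 0.001
finger_force: 6.9
```

```bash
python3 - <<'E'
from workcell import telemetry, imaging, env
import cv2,numpy as np
a=imaging.capture("scene")["color"];b=imaging.capture("wrist")["color"]
A=cv2.resize(a[175:275,210:310],(400,400),interpolation=2);B=cv2.resize(b[:,160:480],(400,500))
o=np.zeros((500,800,3),np.uint8);o[:400,:400]=A;o[:,400:]=B
cv2.imwrite("pics/p2.png",o);s=telemetry.state();print(s["position"],s["force"])
E
```

```text
[0.47232011 0.27411556 0.17789113] [-8.16898852 -1.69813552  4.12691318]
```

View pics/p2.png

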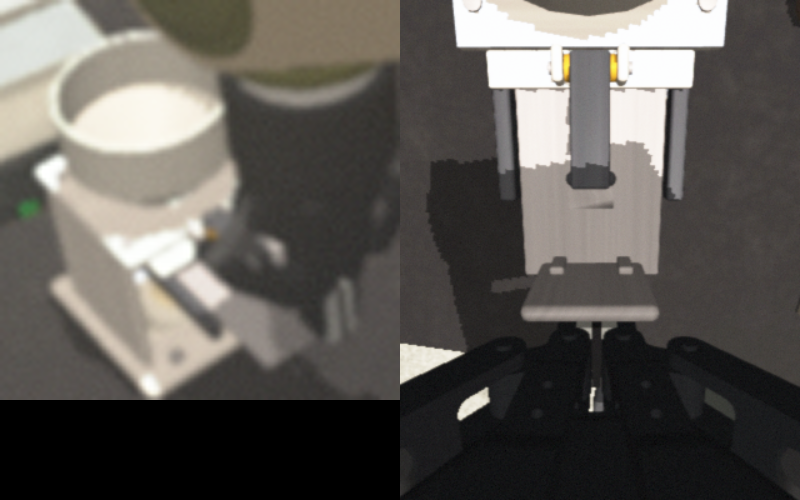

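The fingers press the middle of the plate (column 595), and the catch nose has reached the wedge. I keep pushing.

>>> play_rows(motion=[[[0,0,0,3,0,0,-1],[0,0,0,6,0,0,-1],[0,0,0,9,0,0,-1],[0,0,0,12,0,0,-1],[0,0,0,14,0,0,-1],[0,0,0,16,0,0,-1]]])

```text
time_s: 4.53
position: [0.4886, 0.2768, 0.1779]
ee_rot: [3.131, 0.257, -0.002]
force: [-6.0, -0.7, 2.6]
width: 0.003
finger_force: 2.6
```

>>> play_rows(motion=[[[0,0,0,2,0,0,-1],[0,0,0,4,0,0,-1],[0,0,0,6,0,0,-1]]])

```text
time_s: 4.78
position: [0.4916, 0.2774, 0.1779]
ee_rot: [3.129, 0.258, -0.017]
force: [-36.3, -8.1, 22.7]
width: 0.004
finger_force: 18.7
```

```bash
python3 - <<'E'
from workcell import telemetry, imaging, env
import cv2
b=imaging.capture("wrist")["color"]
cv2.imwrite("pics/p3.png",cv2.resize(b[:,160:480],(400,500)));s=telemetry.state();print(s["position"],s["force"])
E
```

```text
[0.4916075  0.27740207 0.17789761] [-27.72093977  -6.73312846  17.2841315 ]
```

View pics/p3.png

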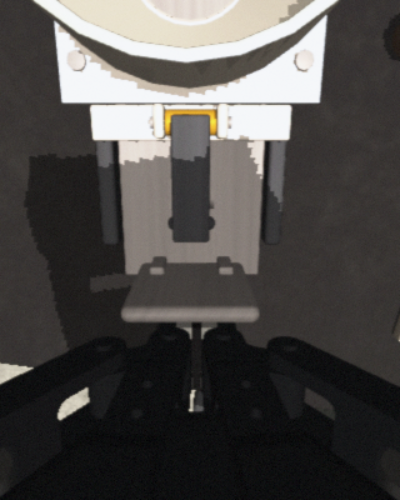

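The force jumped from about 12 N to 36 N where the stop was expected, and the catch lies over the blade. I back off and check.

>>> play_rows(motion=[[[0,0,0,-5,0,0,-1],[0,0,0,-15,0,0,-1],[0,0,0,-35,0,0,-1],[0,0,0,-65,0,0,-1],[0,0,0,-80,0,-30,-1],[0,0,0,-80,0,-70,-1],[0,0,0,-80,0,-100,-1],[0,0,0,-80,0,-100,-1],[0,0,0,-80,0,-100,-1]]])

```text
time_s: 5.58
position: [0.4165, 0.2648, 0.2792]
ee_rot: [-3.13, -0.257, -0.007]
force: [0.5, -0.1, -0.3]
width: -0.003
finger_force: 0.0
```

```bash
python3 - <<'E'
from workcell import telemetry, imaging, env
import cv2,numpy as np
a=imaging.capture("scene")["color"];b=imaging.capture("wrist")["color"]
A=cv2.resize(a[175:275,210:310],(400,400),interpolation=2);B=cv2.resize(b[:,120:520],(400,400))
cv2.imwrite("pics/p4.png",np.hstack([A,B]));s=telemetry.state();print(s["position"],s["force"])
E
```

```text
[0.4158792  0.26450356 0.27691863] [-0.55119557  0.42274912 -0.8752189 ]
```

View pics/p4.png

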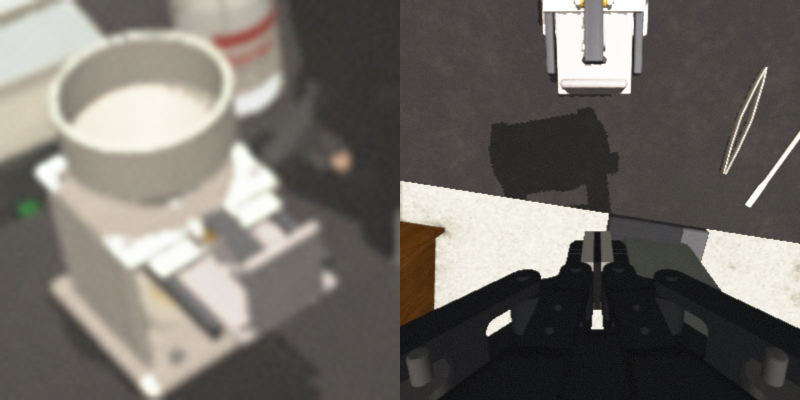

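The gate is in and the arm is clear. If the catch is down, it must look exactly as it did in the first scene picture, because its pivot is fixed. I compare the two.

```bash
python3 - <<'E'
from workcell import imaging
import cv2,numpy as np,pickle
from h import *
im=[cv2.imread("pics/scene1.png"),imaging.capture("scene")["color"]]
t=imaging.capture("top"); tt=[cv2.imread("pics/top1.png"),t["color"]]
S=[cv2.resize(i[215:265,245:295],(400,400),interpolation=2) for i in im]
T=[cv2.resize(i[160:240,220:300],(400,400),interpolation=2)[:200] for i in tt]
o=np.vstack([np.hstack(S),np.hstack(T)])
for k in range(50,400,50): o[k]=o[k]//2; o[:,k]//=2; o[:,k+400]//=2
cv2.imwrite("pics/p5.png",o)
E
```

```text
(no output)
```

View pics/p5.png

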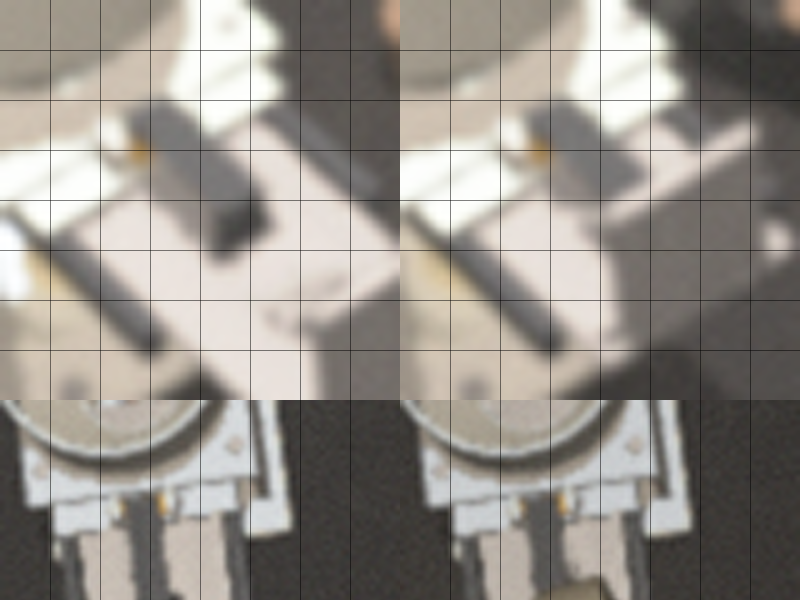

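Before and after, the catch's right edge runs the same line (195,105)→(250,165), where a 0.23 rad lift would shift the nose by about 30 px here. So the catch is down. The push force fits too: 12 N on the wedge, about 6 N past it, then 36 N at the stop.

```bash
python3 -c "
from workcell import env; print(env.finish_job())"
```

```text
the job is handed in; nothing more can be done
None
```

The round hopper's gate is pushed home against its stop with the spring catch down behind it. The square hopper's gate was left untouched, the arm is clear of everything, and the job is handed in (about 6 s of robot time).

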